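# Put the carving discs away in their docks

### The arm

A 6-joint arm with a two-finger parallel gripper is mounted at the origin on the work surface. World frame = base frame: x ahead of the robot, y to its left, z up, the work surface at z = 0. Lengths are in mm, angles in degrees, forces in N, time in s.
With the tool pointing down it reaches from about 400 to 925 mm from the base axis. Payload 3.4 kg.
Tool frame: the origin (TCP) lies at the very end of the fingers, on their centre line; the grasp point (between the pads) lies manip.grip_point_offset behind it (manip.grip_point_offset is the distance from the TCP to the grasp point, in mm); z points along the fingers, y is the line along which they close (so a half turn about z gives the same grasp; the last joint's range is limited). The gripper opens to 85 mm and grips with 20 to 120 N. Pads are 22 mm wide; open, the fingers measure 114 mm over their backs; the gripper's body (76 mm by 85 mm) begins 54 mm behind the grasp point. The pads swing forward as they close: fully open they stand 13 mm farther back than shut.
Start: joints at [-80.185, 17.578, 86.31, -0, 76.112, -4.211], TCP at [139.333, -557.869, 231.305] pointing down, gripper open.
Joint ranges: [-179.03, 179.03], [-60, 130.46], [8.19, 133.38], [-81.62, 261.62], [5.75, 156.47], [-153.77, 153.77]. Speed limits (degrees/s): [147.25, 147.25, 180, 180, 180, 180].

### API

Orientations are given as a 3x3 rotation matrix whose columns are the frame's x, y, z axes.
In Python, from plant import manip gives the robot as it stands.
- The arm moves only by the tool step_arm, never from a script. Its argument "motion" is a list of rows, each a list of 7 numbers: the shift along the tool's x, y, z normalised to -1 to 1, where 1 is 0.025 m, then the turn, a rotation vector about the tool's x, y, z normalised to -1 to 1, where 1 is 0.12 rad, then the opening, from -1 (shut) to 1 (fully open). In form: [[x, y, z, ax, ay, az, jaw], ...]. A call has 1 to 20 rows; each row shifts and turns the commanded pose from where the row before left it, along the tool's axes as they then stand; what a row does not reach is not made up. A row lasts 1/8 s, in which the tool goes at most 62.5 mm and 10.7 degrees, less where a joint would pass 70% of its speed; a pose out of reach is approached as far as the arm can. A call with a number of a shift or a turn outside -1 to 1 is refused whole. A call with a gripper value outside its range is refused whole. The fingers move at their own pace and stop on an object; the grip force is fixed at half the most. Time passes only in rows, so rows that do not move let the fingers close. It gives the time, the measured TCP pose, the force, the opening and the grip force at its end, in the units of the state.
- manip.get_obs(): the state, without advancing time (a new reading comes with each control period).
- manip.snapshot(name): name is "side" or "top" or "wrist"; returns a dict with "color" (420x560x3 uint8, red, green, blue), "fx", "fy", "cx", "cy" (pixels), "D" ([k1, k2, p1, p2, k3] as OpenCV has them; the pictures are not rectified), "T" (4x4, takes a point from camera to world coordinates). Camera axes: x right, y down, z forward; pixel columns grow to the right and rows downward; lengths in mm; the calibration is good to about 2 mm. A picture is of the moment at which its call begins. There is no depth.
- manip.job_done(): hands the job in; it is judged then, once.
The state is a dict: "time_s": time; "q": joint angles; "qvel": joint speeds; "effort": joint torques, N m; "position": TCP position; "orientation": TCP orientation; "contact_force": force on the tool from outside, world axes, zero at the start; "wrist_torque": the same for the moment, N m; "width": finger opening in mm; "finger_force": force on a finger pad.
Only numpy, scipy, OpenCV 4.12 (cv2) and the standard library are available. Lean on these libraries where they do the work, as an engineer would, in place of code of your own. Each camera call takes 0.05 s, during which the arm holds its last target. There are 200 camera calls.

### The job

Tidy up after carving: take the smooth rubber sanding pad out of the dock it was left in and lay it in the middle of the round grey mat, and put each of the three toothed steel carving discs, hub up, flat in the round wooden dock of its own size (large in large, medium in medium, small in small). Set each one down gently rather than dropping it, and leave the wire brush and the half-carved wooden bowl where they are.

Things in the scene. Friction and masses are not known exactly. Their poses are not given: they have to be found in the camera images.
- disc_large: the large toothed carving disc: bare steel, 110 mm across the tips of the square teeth round its rim, 7 mm thick at the rim and rising to 10 mm at the hub, about 300 g, loose on the bench; its round steel hub, 28 mm in diameter, stands up from the centre to 30 mm above the underside: grip it there. Origin: centre of the underside, z up; yaw is of no importance
- disc_medium: the medium toothed carving disc: bare steel, 80 mm across the tips of the square teeth round its rim, 7 mm thick at the rim and rising to 10 mm at the hub, about 190 g, loose on the bench; its round steel hub, 28 mm in diameter, stands up from the centre to 30 mm above the underside: grip it there. Origin: centre of the underside, z up; yaw is of no importance
- disc_small: the small toothed carving disc: bare steel, 54 mm across the tips of the square teeth round its rim, 7 mm thick at the rim and rising to 10 mm at the hub, about 100 g, loose on the bench; its round steel hub, 28 mm in diameter, stands up from the centre to 30 mm above the underside: grip it there. Origin: centre of the underside, z up; yaw is of no importance
- sanding_pad: the sanding pad: black rubber disc with a smooth round rim without teeth, 80 mm across, 12 mm thick, about 150 g, loose; at the start it lies in one of the three docks (the medium one); its round steel hub, 28 mm in diameter, stands up from the centre to 30 mm above the underside: grip it there. Origin: centre of the underside, z up; yaw is of no importance
- dock_large: the large dock: a round shallow wooden dish fixed to the bench, 128 mm across inside and 140 mm outside, its inner floor 6 mm and its rim 14 mm above the bench; made for the 110 mm disc with 9 mm of play all round. Origin: centre of its underside on the bench, z up
- dock_medium: the medium dock: a round shallow wooden dish fixed to the bench, 98 mm across inside and 110 mm outside, its inner floor 6 mm and its rim 14 mm above the bench; made for the 80 mm disc with 9 mm of play all round. Origin: centre of its underside on the bench, z up
- dock_small: the small dock: a round shallow wooden dish fixed to the bench, 72 mm across inside and 84 mm outside, its inner floor 6 mm and its rim 14 mm above the bench; made for the 54 mm disc with 9 mm of play all round. Origin: centre of its underside on the bench, z up
- round_mat: round flat grey plastic mat fixed to the bench, 110 mm across, top 5 mm above the bench; origin: centre of its underside on the bench, z up
- wire_brush: bystander: wire cup brush of brass wire, 64 mm across, 41 mm high with its steel hub, standing loose on the bench; no toothed disc; origin: centre of the underside
- bowl_block: bystander: half-carved square wooden bowl, a hollowed block 110 x 85 x 45 mm with 13 mm walls, loose on the bench; origin: centre of the underside

How it is judged (in metres and radians):
At the end, for the whole second after the job is handed in: Each toothed disc lies flat (tilt under 0.08 rad) on the floor of the dock of its own size (centres within 12 mm, underside under 9 mm above the dock's underside), the sanding pad lies flat on the grey mat (centres within 18 mm, underside under 8 mm above the bench), and all four are at rest (horizontal distance between disc_large and dock_large below 0.012 m and z of disc_large in the frame of dock_large below 0.009 m and angle between each of disc_large, disc_medium, disc_small, sanding_pad's own z axis and vertical below 0.08 rad and linear speed of each of disc_large, disc_medium, disc_small, sanding_pad below 0.02 m/s and horizontal distance between disc_medium and dock_medium below 0.012 m and z of disc_medium in the frame of dock_medium below 0.009 m and horizontal distance between disc_small and dock_small below 0.012 m and z of disc_small in the frame of dock_small below 0.009 m and horizontal distance between sanding_pad and round_mat below 0.018 m and z of sanding_pad in the frame of round_mat below 0.008 m); the robot touches nothing.
It fails at once if the wire cup brush is moved more than 20 mm (distance of wire_brush from where it was at the start of the episode above 0.02 m).
It fails at once if the bowl block is moved more than 20 mm (distance of bowl_block from where it was at the start of the episode above 0.02 m).
It fails at once if a disc or the pad is dropped (faster than 0.8 m/s with no finger on it, a fall of over 30 mm) ((linear speed of disc_large above 0.8 m/s and contact force between the fingers and disc_large below 0.05 N) or (linear speed of disc_medium above 0.8 m/s and contact force between the fingers and disc_medium below 0.05 N) or (linear speed of disc_small above 0.8 m/s and contact force between the fingers and disc_small below 0.05 N) or (linear speed of sanding_pad above 0.8 m/s and contact force between the fingers and sanding_pad below 0.05 N)).
It also fails if it takes over 96 s, if anything falls off the work surface, if the arm or the gripper's body presses on something with over 40 N, if the wrist force passes 120 N, or if a joint passes its speed limit or range.

## Working session

There is one attempt and no reset: what is moved stays moved. The work goes in short steps, Python scripts to look and compute and a tool call to move; the robot and the scene stay as the last step left them, time stands still between calls to the robot, and variables do not carry over. Pictures are saved under pics/ and viewed, at most 14 in all, crops included, and the job is handed in when it is done.

Besides the shell and the picture viewer there is one more tool, called after "Emit:" as name([rows], argument=value, ...), one row to a line, values as JSON. step_arm: Moves the arm, as the interface text tells. Scaled input: -1 to 1 covers 0.025 m each way for a shift and 0.12 rad each way for a turn. Its arguments: {"type":"object","properties":{"motion":{"type":"array","items":{"type":"array","items":{"type":"number","minimum":-1,"maximum":1}}}},"required":["motion"]}

```bash
mkdir -p pics; cat > h.py <<'E'
import numpy as np, cv2
from plant import manip
def shot(n,f):
    s=manip.snapshot(n); cv2.imwrite('pics/'+f,cv2.cvtColor(s['color'],cv2.COLOR_RGB2BGR)); np.save('pics/'+f+'.npy',s,allow_pickle=True); return s
def load(f): return np.load('pics/'+f+'.npy',allow_pickle=True).item()
def K(s): return np.array([[s['fx'],0,s['cx']],[0,s['fy'],s['cy']],[0,0,1.]])
def world(s,px,z):
    p=cv2.undistortPoints(np.array(px,float).reshape(-1,1,2),K(s),np.array(s['D'],float)).reshape(-1,2)
    T=np.array(s['T']); d=np.c_[p,np.ones(len(p))]@T[:3,:3].T; o=T[:3,3]
    return o+d*((z-o[2])/d[:,2])[:,None]
def pix(s,P):
    T=np.linalg.inv(np.array(s['T'])); r=cv2.Rodrigues(T[:3,:3])[0]
    return cv2.projectPoints(np.array(P,float).reshape(-1,3),r,T[:3,3],K(s),np.array(s['D'],float))[0].reshape(-1,2)
E
python3 - <<'E'
from h import *
for n in ('top','side'):
    s=shot(n,n+'0.png'); print(n,s['fx'],s['D'],np.round(s['T'],3))
o=manip.get_obs(); print(o, manip.grip_point_offset)
E
```

```text
top 434.48485933070174 [-0.027865  0.        0.        0.        0.      ] [[ 1.000000e-03 -9.970000e-01  8.300000e-02  4.213660e+02]
 [-1.000000e+00 -3.000000e-03 -2.300000e-02  1.909700e+01]
 [ 2.300000e-02 -8.300000e-02 -9.960000e-01  1.258809e+03]
 [ 0.000000e+00  0.000000e+00  0.000000e+00  1.000000e+00]]
side 527.827609129686 [-0.05349889  0.          0.          0.          0.        ] [[-9.830000e-01 -8.400000e-02  1.610000e-01  3.113680e+02]
 [-1.810000e-01  5.180000e-01 -8.360000e-01  1.161879e+03]
 [-1.300000e-02 -8.510000e-01 -5.250000e-01  7.553490e+02]
 [ 0.000000e+00  0.000000e+00  0.000000e+00  1.000000e+00]]
{'time_s': 0.1, 'q': array([-8.01845955e+01,  1.76201542e+01,  8.63759130e+01, -1.77787692e-03,
        7.61114804e+01, -4.21191224e+00]), 'qvel': array([ 0.12243165, -0.1490612 , -0.19847303,  0.00830408, -0.08549058,
       -0.01903577]), 'effort': array([ 3.01069231e-04, -4.58530354e+01, -2.52608335e+01, -1.91752242e-04,
        5.53632344e-03, -2.04544017e-05]), 'position': array([ 139.22304566, -557.24659258,  230.45459831]), 'orientation': array([[ 9.70178482e-01,  2.42391398e-01, -3.49672436e-04],
       [ 2.42391626e-01, -9.70176735e-01,  1.84444865e-03],
       [ 1.07834425e-04, -1.87420206e-03, -9.99998238e-01]]), 'contact_force': array([ 0.30007759, -0.63057369, -0.3524856 ]), 'wrist_torque': array([0.00092954, 0.00517038, 0.02722507]), 'finger_force': 0.0, 'width': 85.68076528418173} 18.700000000000003
```

View pics/top0.png

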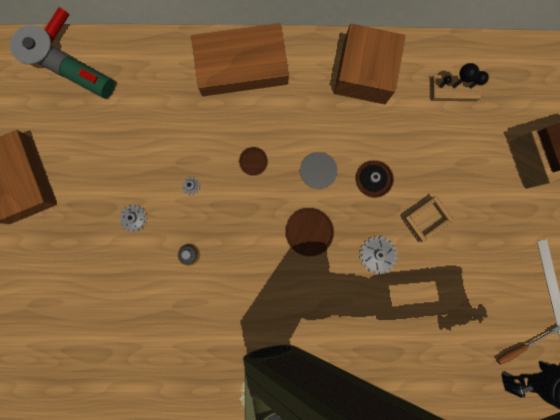

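View pics/side0.png

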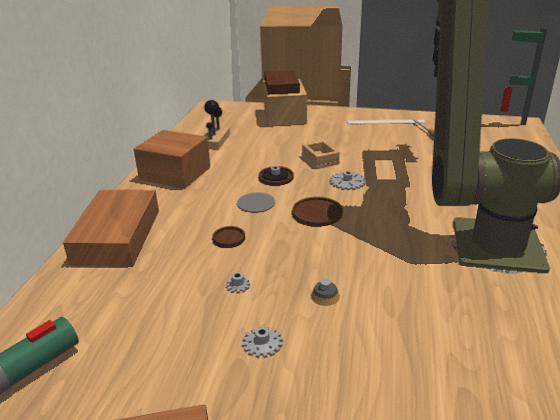

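The top picture shows disc_small at (191,186), disc_medium (133,218), brush (188,254), dock_small (253,161), mat (319,170), the pad in dock_medium (375,178), dock_large (310,232), disc_large (378,255) and the bowl (425,217). The side picture agrees.

```bash
cat > m.py <<'E'
from h import *
# name: top px, side px, height of outline plane, radius
G={'disc_large':((378,255),(348,180),7,55),'disc_medium':((133,218),(263,342),7,40),'disc_small':((191,186),(238,284),7,27),
'dock_large':((310,232),(317,211),14,70),'dock_medium':((375,178),(276,175),14,55),'dock_small':((253,161),(229,237),14,42),'mat':((319,170),(256,202),5,55)}
def fit(s,k,i):
    p,z,R=G[k][i],G[k][2],G[k][3]
    im=cv2.cvtColor(s['color'],cv2.COLOR_RGB2LAB).astype(float); im[...,0]*=.6
    im=cv2.GaussianBlur(im,(3,3),0)
    c0=world(s,[p],z)[0]; a=np.linspace(0,2*np.pi,120,endpoint=False)
    def ring(c,r): 
        q=pix(s,np.c_[c[0]+r*np.cos(a),c[1]+r*np.sin(a),np.full(120,z)]).astype(np.float32)
        return np.stack([cv2.remap(im[...,j].astype(np.float32),q[:,0].reshape(1,-1),q[:,1].reshape(1,-1),cv2.INTER_LINEAR)[0] for j in range(3)],1)
    best=(-1,)
    for st,n in((4,5),(1,4)):
        b=c0 if best[0]<0 else best[1]
        for dx in range(-n,n+1):
            for dy in range(-n,n+1):
                c=b+[dx*st,dy*st,0]
                v=np.linalg.norm(ring(c,R+4)-ring(c,R-4),axis=1); v=np.minimum(v,40).mean()
                if v>best[0]: best=(v,c)
    return best
if __name__=='__main__':
    S=[load('top0.png'),load('side0.png')]
    for k in G:
        print(k,*[(round(b[0],1),np.round(b[1][:2])) for b in(fit(S[0],k,0),fit(S[1],k,1))], 'r',)
    for k,p,q,z in (('brush',(188,254),(325,285),41),('bowl',(425,217),(320,154),45)): print(k,world(S[0],[p],z)[0].round(),world(S[1],[q],z)[0].round())
    im=cv2.cvtColor(S[0]['color'],cv2.COLOR_RGB2BGR)[130:290,105:465]
    cv2.imwrite('pics/c1.png',cv2.resize(im,None,fx=2.2,fy=2.2,interpolation=cv2.INTER_CUBIC))
E
python3 m.py
```

```text
disc_large (np.float32(20.7), array([ 402., -283.])) (np.float32(24.6), array([ 405., -263.])) r
disc_medium (np.float32(18.1), array([509., 425.])) (np.float32(32.7), array([508., 436.])) r
disc_small (np.float32(19.2), array([603., 261.])) (np.float32(33.9), array([602., 273.])) r
dock_large (np.float32(35.2), array([470., -82.])) (np.float32(28.1), array([471., -72.])) r
dock_medium (np.float32(40.0), array([ 624., -272.])) (np.float32(30.4), array([ 622., -245.])) r
dock_small (np.float32(39.9), array([675.,  80.])) (np.float32(31.2), array([672., 106.])) r
mat (np.float32(27.7), array([ 650., -110.])) (np.float32(32.4), array([649., -97.])) r
brush [405. 257.  41.] [404. 284.  41.]
bowl [ 510. -409.   45.] [ 500. -360.   45.]
```

View pics/c1.png

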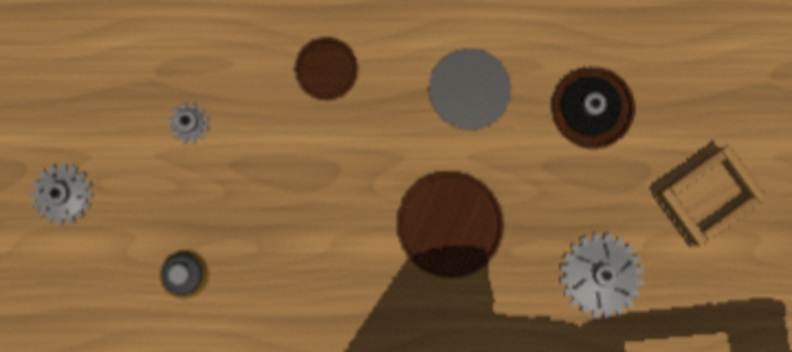

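The crop shows every outline clearly (scale 2.2, offset (105,130)). The hubs are light rings at crop (605,274), (57,192), (186,121) and (596,103). The fit's gradient cap saturates, so I'll drop it and cross-check against the clicked points.

```bash
sed -i 's/np.minimum(v,40).mean()/v.mean()/' m.py; python3 m.py; python3 - <<'E'
from m import *
S=[load('top0.png'),load('side0.png')]
for k in G: print(k,world(S[0],[G[k][0]],G[k][2])[0].round(),world(S[1],[G[k][1]],G[k][2])[0].round())
print('hubs top z30')
for p in((605,274),(57,192),(186,121),(596,103)): print(world(S[0],[(105+p[0]/2.2,130+p[1]/2.2)],36 if p[0]==596 else 30)[0].round())
im=cv2.cvtColor(S[1]['color'],cv2.COLOR_RGB2BGR)[130:370,200:400]
cv2.imwrite('pics/c2.png',cv2.resize(im,None,fx=2.5,fy=2.5,interpolation=cv2.INTER_CUBIC))
print(S[0]['cx'],S[0]['cy'])
E
```

```text
disc_large (np.float32(20.7), array([ 402., -283.])) (np.float32(24.6), array([ 405., -263.])) r
disc_medium (np.float32(18.1), array([509., 425.])) (np.float32(34.4), array([508., 437.])) r
disc_small (np.float32(19.2), array([603., 261.])) (np.float32(36.5), array([602., 273.])) r
dock_large (np.float32(37.0), array([470., -82.])) (np.float32(34.6), array([470., -54.])) r
dock_medium (np.float32(46.1), array([ 625., -272.])) (np.float32(40.8), array([ 621., -243.])) r
dock_small (np.float32(43.4), array([675.,  80.])) (np.float32(47.9), array([672., 106.])) r
mat (np.float32(27.7), array([ 650., -110.])) (np.float32(33.4), array([649., -96.])) r
brush [405. 257.  41.] [404. 284.  41.]
bowl [ 510. -409.   45.] [ 500. -360.   45.]
disc_large [ 402. -282.    7.] [ 402. -269.    7.]
disc_medium [508. 424.   7.] [506. 437.   7.]
disc_small [601. 259.   7.] [602. 271.   7.]
dock_large [468. -85.  14.] [469. -61.  14.]
dock_medium [ 626. -275.   14.] [ 622. -254.   14.]
dock_small [674.  80.  14.] [671. 101.  14.]
mat [ 650. -113.    5.] [648. -98.   5.]
hubs top z30
[ 404. -282.   30.]
[508. 422.  30.]
[601. 259.  30.]
[ 626. -273.   36.]
283.79076341734145 212.0604342214189
```

View pics/c2.png

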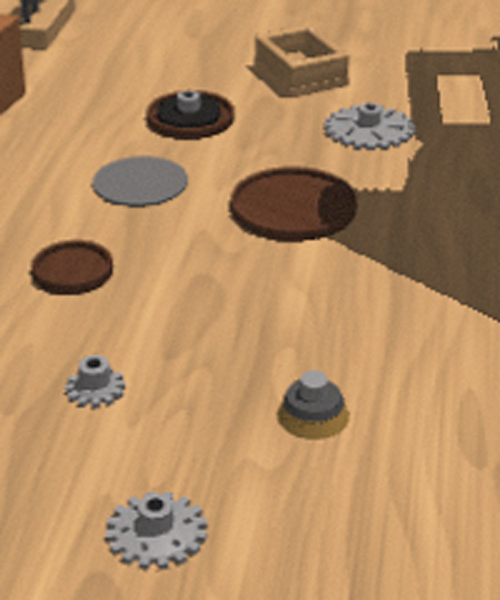

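```bash
cat > t.py <<'E'
from m import *
S=[load('top0.png'),load('side0.png')]
def tri(a,b):
    P=[];
    for s in S: P.append(np.linalg.inv(np.array(s['T']))[:3])
    u=[cv2.undistortPoints(np.array([[p]],float),K(s),np.array(s['D'],float)).reshape(2,1) for s,p in zip(S,(a,b))]
    X=cv2.triangulatePoints(P[0],P[1],u[0],u[1]); X=(X[:3]/X[3]).ravel()
    return X.round(1),(pix(S[0],X)[0]-a).round(1),(pix(S[1],X)[0]-b).round(1)
c1=lambda x,y:(105+x/2.2,130+y/2.2)
c2=lambda x,y:(200+x/2.5,130+y/2.5)
for n,a,b in(('hubL',c1(605,274),c2(370,106)),('hubM',c1(57,192),c2(155,505)),('hubS',c1(186,121),c2(93,363)),('hubPad',c1(596,103),c2(188,96)),('mat',c1(470,89),c2(141,181)),('brush',c1(178,274),c2(314,380)),('dockL',c1(450,224),c2(294,202)),('dockS',c1(326,68),c2(72,265))):
    print(n,*tri(a,b))
E
python3 t.py; python3 -c "
from h import *
s=shot('wrist','w0.png');print(np.round(s['T'],3),s['fx'])"
```

```text
hubL [ 404.  -283.2   25.5] [-0. -0.] [0. 0.]
hubM [509.6 425.2  21.9] [-0.  -0.3] [0.4 0. ]
hubS [603.4 260.5  23.5] [-0.1 -0.6] [0.8 0.1]
hubPad [ 628.  -275.2   25.6] [-0.  -0.3] [0.2 0. ]
mat [ 650.9 -112.8   -5.3] [-0.  -0.1] [0.1 0. ]
brush [404.5 264.7  34. ] [-0.  -0.3] [0.3 0. ]
dockL [469.6 -84.6   0.6] [-0.  -0.1] [0.1 0. ]
dockS [677.2  80.    2.6] [-0.  -0.3] [0.3 0. ]
[[ 2.42000e-01 -9.36000e-01 -2.58000e-01  2.03915e+02]
 [-9.70000e-01 -2.33000e-01 -6.30000e-02 -5.41419e+02]
 [-1.00000e-03  2.65000e-01 -9.64000e-01  3.72455e+02]
 [ 0.00000e+00  0.00000e+00  0.00000e+00  1.00000e+00]] 377.81262464018346
```

View pics/w0.png

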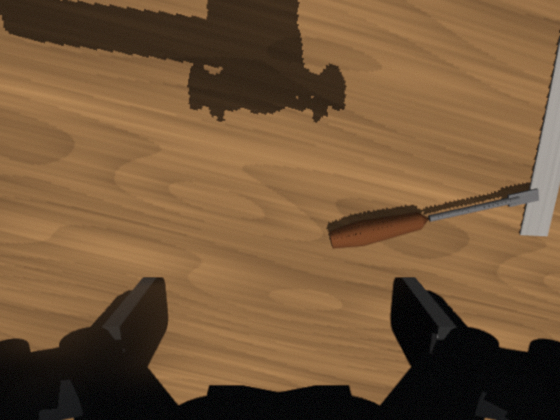

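The wrist picture shows bare bench and no targets. Top and side heights disagree with the known ones by a constant few mm. I'll refine each position with the wrist camera up close, starting by squaring the tool to the world and going towards the pad.

Emit:
step_arm([
  [0, 0, 0, 0, 0, 0.68, 1],
  [0, 0, 0, 0, 0, 0.68, 1],
  [0, 0, 0, 0, 0, 0.68, 1],
  [1, -0.66, 0, 0, 0, 0, 1],
  [1, -0.66, 0, 0, 0, 0, 1],
  [1, -0.66, 0, 0, 0, 0, 1],
  [1, -0.66, 0, 0, 0, 0, 1],
  [1, -0.66, 0, 0, 0, 0, 1],
  [1, -0.66, 0, 0, 0, 0, 1],
  [1, -0.66, 0, 0, 0, 0, 1],
  [1, -0.66, 0, 0, 0, 0, 1],
  [1, -0.66, 0, 0, 0, 0, 1],
  [1, -0.66, 0, 0, 0, 0, 1],
  [1, -0.66, 0, 0, 0, 0, 1],
  [1, -0.66, 0, 0, 0, 0, 1],
  [1, -0.66, 0, 0, 0, 0, 1],
  [1, -0.66, 0, 0, 0, 0, 1],
  [1, -0.66, 0, 0, 0, 0, 1],
  [1, -0.66, 0, 0, 0, 0, 1],
  [0, 0, 0, 0, 0, 0, 1],
])

```text
time_s: 2.65
position: [540.7, -292.6, 230.7]
orientation: [[1.0, 0.003, -0.0], [0.003, -1.0, 0.001], [-0.0, -0.001, -1.0]]
contact_force: [0.0, 0.5, 0.5]
width: 85.3
finger_force: 0.0
```

```bash
python3 -c "
from h import *
s=shot('wrist','w1.png');o=manip.get_obs();print(o['time_s'],o['position'],o['orientation'].round(3),o['q'].round());print(pix(s,[[626,-274,36],[626,-274,6]]))"
```

```text
2.7 [ 539.55068421 -293.26494956  230.7224651 ] [[ 1.     0.002 -0.001]
 [ 0.002 -1.     0.   ]
 [-0.001 -0.    -1.   ]] [-32.  21.  81.  -0.  78.  57.]
[[256.90731136  92.77565443]
 [258.72644992  94.64169995]]
```

View pics/w1.png

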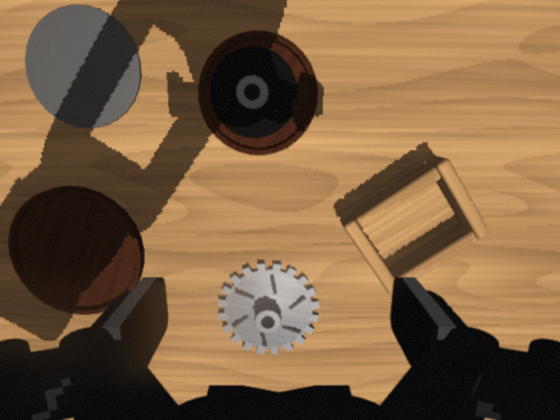

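The wrist picture shows the pad hub at (252,92), dock_medium (259,93), mat (83,66), dock_large (76,250) and the disc_large hub (267,322). I'll turn these into world positions.

```bash
python3 - <<'E'
from m import *
s=load('w1.png')
for n,p,z in(('padhub',(252,92),36),('L hub',(267,322),30)): print(n,world(s,[p],z)[0].round(1))
for k,p in (('dock_medium',(258,92)),('mat',(83,66)),('dock_large',(76,250)),('disc_large',(268,308))):
    G[k]=(p,)+G[k][1:]; b=fit(s,k,0); print(k,round(float(b[0]),1),b[1].round(1), world(s,[p],G[k][2])[0].round(1))
E
```

```text
padhub [ 626.6 -269.8   36. ]
L hub [ 403.9 -281.    30. ]
dock_medium 61.5 [ 626.9 -274.8   14. ] [ 627.9 -273.8   14. ]
mat 58.9 [ 655.6 -111.4    5. ] [ 652.6 -111.4    5. ]
dock_large 40.9 [490.3 -74.7  14. ] [475.3 -85.7  14. ]
disc_large 28.2 [ 403.3 -281.4    7. ] [ 407.3 -281.4    7. ]
```

Emit:
step_arm([
  [0.9, -0.22, 0, 0, 0, 0, 0.18],
  [0.9, -0.22, 0, 0, 0, 0, 0.18],
  [0.9, -0.22, 0, 0, 0, 0, 0.18],
  [0.78, -0.2, 0, 0, 0, 0, 0.18],
  [0, 0, 1, 0, 0, 0, 0.18],
  [0, 0, 1, 0, 0, 0, 0.18],
  [0, 0, 1, 0, 0, 0, 0.18],
  [0, 0, 1, 0, 0, 0, 0.18],
  [0, 0, 1, 0, 0, 0, 0.18],
  [0, 0, 1, 0, 0, 0, 0.18],
  [0, 0, 0, 0, 0, 0, 0.18],
])

```text
time_s: 4.08
position: [623.4, -272.3, 78.9]
orientation: [[1.0, -0.001, -0.006], [-0.001, -1.0, 0.002], [-0.006, -0.002, -1.0]]
contact_force: [-0.4, 1.2, 0.3]
width: 50.3
finger_force: 0.0
```

```bash
python3 -c "
from h import *
s=shot('wrist','w2.png');o=manip.get_obs();print(o['time_s'],o['position'],o['width'],manip.grip_point_offset);print(pix(s,[[626.5,-271.5,36]]))"
```

```text
4.125 [ 624.80706178 -272.76400004   80.49968232] 50.40422594575672 18.700000000000003
[[276.8961215  242.36377324]]
```

View pics/w2.png

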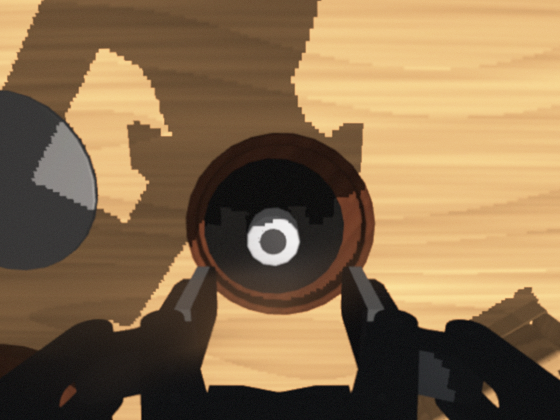

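The hub is at (273,241), centred between the fingers to about 3 mm. Correct, descend and grip.

Emit:
step_arm([
  [0.07, -0.12, 0.8, 0, 0, 0, 0.18],
  [0, 0, 0.8, 0, 0, 0, 0.18],
  [0, 0, 0.7, 0, 0, 0, 0.18],
  [0, 0, 0, 0, 0, 0, 0.18],
  [0, 0, 0, 0, 0, 0, -1],
  [0, 0, 0, 0, 0, 0, -1],
  [0, 0, 0, 0, 0, 0, -1],
  [0, 0, 0, 0, 0, 0, -1],
  [0, 0, 0, 0, 0, 0, -1],
])

```text
time_s: 5.25
position: [628.9, -269.9, 25.2]
orientation: [[1.0, 0.0, 0.002], [0.0, -1.0, -0.001], [0.002, 0.001, -1.0]]
contact_force: [-1.1, -0.4, 5.4]
width: 25.4
finger_force: 59.4
```

Emit:
step_arm([
  [0, 0, -0.5, 0, 0, 0, -1],
  [0, 0, -0.9, 0, 0, 0, -1],
  [0, 0, -0.8, 0, 0, 0, -1],
  [0.115, -0.79, 0, 0, 0, 0, -1],
  [0.115, -0.79, 0, 0, 0, 0, -1],
  [0.115, -0.79, 0, 0, 0, 0, -1],
  [0.115, -0.79, 0, 0, 0, 0, -1],
  [0.115, -0.79, 0, 0, 0, 0, -1],
  [0.115, -0.79, 0, 0, 0, 0, -1],
  [0.115, -0.79, 0, 0, 0, 0, -1],
  [0.115, -0.79, 0, 0, 0, 0, -1],
  [0, 0, 0, 0, 0, 0, -1],
  [0, 0, 0, 0, 0, 0, -1],
])

```text
time_s: 6.88
position: [651.2, -111.6, 78.9]
orientation: [[1.0, 0.0, 0.0], [0.0, -1.0, -0.001], [0.0, 0.001, -1.0]]
contact_force: [-0.8, 0.4, -0.4]
width: 25.3
finger_force: 59.2
```

```bash
python3 -c "
from h import *
s=shot('wrist','w3.png');o=manip.get_obs();print(o['time_s'],o['position'],o['width'],o['contact_force']);
p=o['position'];print(pix(s,[[p[0],p[1],p[2]+11],[651,-111.5,5]]))"
```

```text
6.925 [ 651.10771036 -111.89076737   78.83804653] 25.08425269270454 [-0.39754211 -0.62910126 -1.9964438 ]
[[279.07612595 296.40881069]
 [278.17453125 230.97544558]]
```

View pics/w3.png

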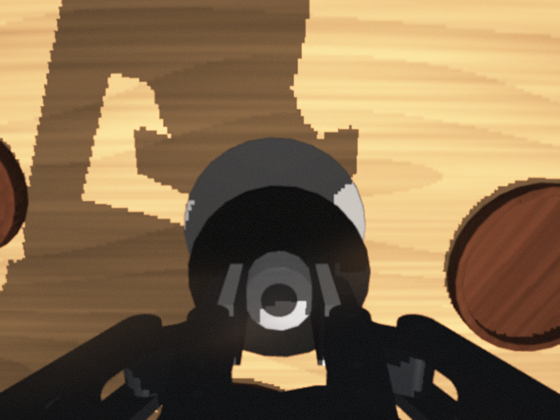

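The pad hangs level over the mat, hub at (284,298). Lower and release.

Emit:
step_arm([
  [0, 0, 0.8, 0, 0, 0, -1],
  [0, 0, 0.8, 0, 0, 0, -1],
  [0, 0, 0.4, 0, 0, 0, -1],
  [0, 0, 0.15, 0, 0, 0, -1],
  [0, 0, 0.04, 0, 0, 0, -1],
  [0, 0, 0, 0, 0, 0, 0.2],
  [0, 0, 0, 0, 0, 0, 0.2],
  [0, 0, 0, 0, 0, 0, 0.2],
  [0, 0, -0.5, 0, 0, 0, 0.2],
  [0, 0, -1, 0, 0, 0, 0.2],
  [0, 0, -1, 0, 0, 0, 0.2],
  [0, 0, 0, 0, 0, 0, 0.2],
])

```text
time_s: 8.43
position: [653.3, -111.8, 89.8]
orientation: [[1.0, 0.0, 0.006], [0.0, -1.0, -0.001], [0.006, 0.001, -1.0]]
contact_force: [0.2, -0.4, 0.2]
width: 51.5
finger_force: 0.0
```

```bash
python3 -c "
from h import *
s=shot('wrist','w4.png');o=manip.get_obs();print(o['time_s'],o['position'],o['width'],o['contact_force']);
g=pix(s,[[651,-111.5,35]]);print(g)
im=cv2.imread('pics/w4.png');h=cv2.HoughCircles(cv2.medianBlur(cv2.cvtColor(im,6),5),cv2.HOUGH_GRADIENT,1,30,param1=80,param2=20,minRadius=12,maxRadius=40);print([(c,world(s,[c[:2]],35)[0].round(1)) for c in h[0][:4]])
cv2.imwrite('pics/w4c.png',im[100:340,120:440])"
```

```text
8.475 [ 652.11368836 -111.57070838   88.22174044] 51.204655370025954 [-0.57173337  0.41121297 -0.03587083]
[[277.51843272 245.51412567]]
[(array([278.5, 245.5,  24. ], dtype=float32), array([ 651., -112.,   35.]))]
```

View pics/w4c.png

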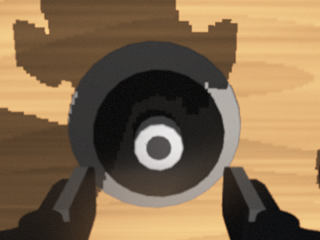

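The pad lies flat on the mat. On to disc_medium, with hub and mat centres checked numerically.

```bash
python3 -c "
from h import *
s=load('w4.png');print('mat',world(s,[(276,224)],5),'pad',world(s,[(280.5,231)],17))"
```

```text
mat [[ 654.83381067 -110.51549554    5.        ]] pad [[ 653.89764496 -113.25329074   17.        ]]
```

Emit:
step_arm([
  [-0.2, -1, -1, 0, 0, 0, 0.2],
  [-0.29, -1, -1, 0, 0, 0, 0.2],
  [-0.29, -1, -1, 0, 0, 0, 0.2],
  [-0.29, -1, -1, 0, 0, 0, 0.2],
  [-0.29, -1, 0, 0, 0, 0, 0.2],
  [-0.29, -1, 0, 0, 0, 0, 0.2],
  [-0.29, -1, 0, 0, 0, 0, 0.2],
  [-0.29, -1, 0, 0, 0, 0, 0.2],
  [-0.29, -1, 0, 0, 0, 0, 0.2],
  [-0.29, -1, 0, 0, 0, 0, 0.2],
  [-0.29, -1, 0, 0, 0, 0, 0.2],
  [-0.29, -1, 0, 0, 0, 0, 0.2],
  [-0.29, -1, 0, 0, 0, 0, 0.2],
  [-0.29, -1, 0, 0, 0, 0, 0.2],
  [-0.29, -1, 0, 0, 0, 0, 0.2],
  [-0.29, -1, 0, 0, 0, 0, 0.2],
  [-0.29, -1, 0, 0, 0, 0, 0.2],
  [-0.29, -1, 0, 0, 0, 0, 0.2],
  [-0.29, -1, 0, 0, 0, 0, 0.2],
  [0, 0, 0, 0, 0, 0, 0.2],
])

```text
time_s: 10.98
position: [514.4, 364.8, 185.2]
orientation: [[1.0, 0.002, -0.002], [0.002, -1.0, -0.001], [-0.002, 0.001, -1.0]]
contact_force: [0.1, -0.9, -0.8]
width: 51.5
finger_force: 0.0
```

```bash
python3 -c "
from h import *
s=shot('wrist','w5.png');o=manip.get_obs();print(o['time_s'],o['position'],o['q'].round());
print(pix(s,[[508.5,423,30],[602.5,260,30],[674.5,80,14]]))"
```

```text
11.025 [514.72976948 363.72218181 185.34833758] [ 31.  24.  83.  -0.  73. 121.]
[[206.45627303 207.49583798]
 [417.83447851  86.45869138]
 [641.64947875  -1.60538333]]
```

View pics/w5.png

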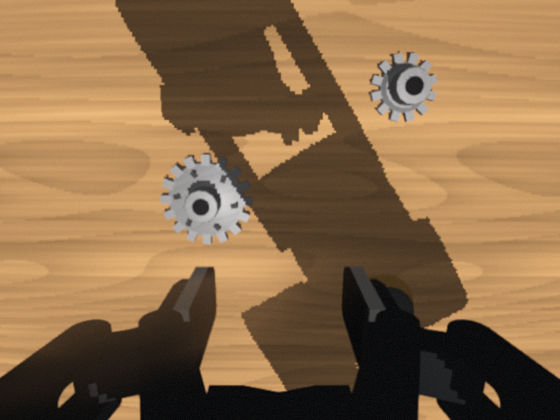

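disc_medium's hub is at (201,207) and disc_small's at (414,86).

```bash
python3 -c "
from h import *
s=load('w5.png');print(world(s,[(201,207),(414,86)],30).round(1), world(s,[(206,199),(403,87)],7).round(1), manip.get_obs()['position'])"
```

```text
[[508.9 427.4  30. ]
 [602.8 262.9  30. ]] [[510.5 427.5   7. ]
 [603.6 264.    7. ]] [514.72976948 363.72218181 185.34833758]
```

Emit:
step_arm([
  [-0.07, -0.85, 0, 0, 0, 0, 0.2],
  [-0.07, -0.85, 0, 0, 0, 0, 0.2],
  [-0.07, -0.85, 0, 0, 0, 0, 0.2],
  [0, 0, 1, 0, 0, 0, 0.2],
  [0, 0, 1, 0, 0, 0, 0.2],
  [0, 0, 1, 0, 0, 0, 0.2],
  [0, 0, 1, 0, 0, 0, 0.2],
  [0, 0, 0.7, 0, 0, 0, 0.2],
  [0, 0, 0, 0, 0, 0, 0.2],
  [0, 0, 0, 0, 0, 0, 0.2],
])

```text
time_s: 12.28
position: [510.9, 428.1, 69.8]
orientation: [[1.0, 0.0, 0.001], [0.0, -1.0, 0.001], [0.001, -0.001, -1.0]]
contact_force: [0.1, -0.2, 0.7]
width: 51.5
finger_force: 0.0
```

```bash
python3 -c "
from h import *
s=shot('wrist','w6.png');o=manip.get_obs();print(o['time_s'],o['position'],pix(s,[[509.5,427.4,30]]))
im=cv2.imread('pics/w6.png');h=cv2.HoughCircles(cv2.medianBlur(cv2.cvtColor(im,6),5),cv2.HOUGH_GRADIENT,1,20,param1=80,param2=20,minRadius=8,maxRadius=40);print([(c,world(s,[c[:2]],30)[0].round(1)) for c in h[0][:5]])"
```

```text
12.325 [511.13608263 428.13070572  70.16145338] [[279.69079071 253.07806463]]
[(array([278.5, 253.5,  13.6], dtype=float32), array([509.3, 428. ,  30. ]))]
```

Emit:
step_arm([
  [-0.06, 0, 0.8, 0, 0, 0, 0.2],
  [0, 0, 0.8, 0, 0, 0, 0.2],
  [0, 0, 0.5, 0, 0, 0, 0.2],
  [0, 0, 0, 0, 0, 0, 0.2],
  [0, 0, 0, 0, 0, 0, -1],
  [0, 0, 0, 0, 0, 0, -1],
  [0, 0, 0, 0, 0, 0, -1],
  [0, 0, 0, 0, 0, 0, -1],
  [0, 0, 0, 0, 0, 0, -1],
])

```text
time_s: 13.45
position: [509.6, 428.0, 17.9]
orientation: [[1.0, -0.0, 0.002], [-0.0, -1.0, 0.001], [0.002, -0.001, -1.0]]
contact_force: [-1.8, 0.3, 6.5]
width: 25.1
finger_force: 59.1
```

Emit:
step_arm([
  [0, 0, -0.6, 0, 0, 0, -1],
  [0, 0, -1, 0, 0, 0, -1],
  [0, 0, -1, 0, 0, 0, -1],
  [0, 0, -1, 0, 0, 0, -1],
  [0, 0, -0.4, 0, 0, 0, -1],
  [0.2, 1, 0, 0, 0, 0, -1],
  [0.2, 1, 0, 0, 0, 0, -1],
  [0.2, 1, 0, 0, 0, 0, -1],
  [0.2, 1, 0, 0, 0, 0, -1],
  [0.2, 1, 0, 0, 0, 0, -1],
  [0.2, 1, 0, 0, 0, 0, -1],
  [0.2, 1, 0, 0, 0, 0, -1],
  [0.2, 1, 0, 0, 0, 0, -1],
  [0.2, 1, 0, 0, 0, 0, -1],
  [0.2, 1, 0, 0, 0, 0, -1],
  [0.2, 1, 0, 0, 0, 0, -1],
  [0.2, 1, 0, 0, 0, 0, -1],
  [0.2, 1, 0, 0, 0, 0, -1],
  [0.2, 1, 0, 0, 0, 0, -1],
  [0.2, 1, 0, 0, 0, 0, -1],
])

```text
time_s: 15.95
position: [582.3, 49.8, 115.4]
orientation: [[1.0, -0.001, -0.003], [-0.001, -1.0, -0.0], [-0.003, 0.0, -1.0]]
contact_force: [0.2, -0.6, -2.1]
width: 25.4
finger_force: 59.2
```

Emit:
step_arm([
  [0.13, 1, 0, 0, 0, 0, -1],
  [0.13, 1, 0, 0, 0, 0, -1],
  [0.13, 1, 0, 0, 0, 0, -1],
  [0.13, 1, 0, 0, 0, 0, -1],
  [0.13, 1, 0, 0, 0, 0, -1],
  [0.13, 1, 0, 0, 0, 0, -1],
  [0.13, 1, 0, 0, 0, 0, -1],
  [0.13, 1, 0, 0, 0, 0, -1],
  [0.13, 1, 0, 0, 0, 0, -1],
  [0.13, 1, 0, 0, 0, 0, -1],
  [0.13, 1, 0, 0, 0, 0, -1],
  [0.13, 1, 0, 0, 0, 0, -1],
  [0.08, 1, 0, 0, 0, 0, -1],
  [0, 0, 0, 0, 0, 0, -1],
  [0, 0, 0, 0, 0, 0, -1],
])

```text
time_s: 17.82
position: [624.5, -272.4, 116.3]
orientation: [[1.0, -0.0, -0.001], [-0.0, -1.0, 0.001], [-0.001, -0.001, -1.0]]
contact_force: [-0.5, 0.2, -1.9]
width: 25.1
finger_force: 59.3
```

```bash
python3 -c "
from h import *
s=shot('wrist','w7.png');o=manip.get_obs();print(o['time_s'],o['position'],o['width'],o['q'].round());
p=o['position'];print(pix(s,[[p[0],p[1],p[2]+12],[625.5,-273.5,14]]))"
```

```text
17.875 [ 624.5014976  -271.98661133  116.37508158] 25.033945305133734 [-27.  31.  81.   0.  68.  63.]
[[276.9100476  297.67382293]
 [280.08166602 216.66268669]]
```

View pics/w7.png

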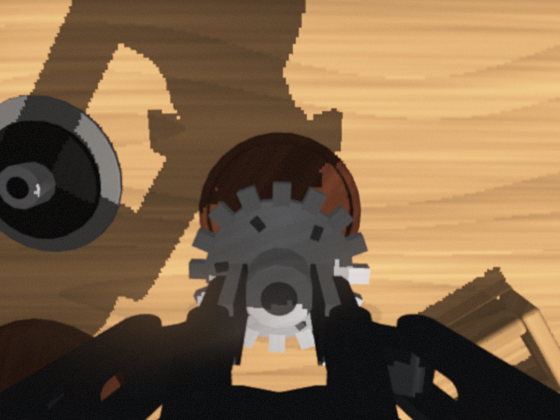

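The disc is level, with its hub at (279,297) and the dock centred on column 280. Lower it in.

Emit:
step_arm([
  [0.04, 0.04, 0.8, 0, 0, 0, -1],
  [0, 0, 1, 0, 0, 0, -1],
  [0, 0, 1, 0, 0, 0, -1],
  [0, 0, 0.5, 0, 0, 0, -1],
  [0, 0, 0.25, 0, 0, 0, -1],
  [0, 0, 0.13, 0, 0, 0, -1],
  [0, 0, 0, 0, 0, 0, -1],
  [0, 0, 0, 0, 0, 0, 0.2],
  [0, 0, 0, 0, 0, 0, 0.2],
  [0, 0, 0, 0, 0, 0, 0.2],
  [0, 0, -0.5, 0, 0, 0, 0.2],
  [0, 0, -1, 0, 0, 0, 0.2],
  [0, 0, -1, 0, 0, 0, 0.2],
  [0, 0, 0, 0, 0, 0, 0.2],
  [0, 0, 0, 0, 0, 0, 0.2],
])

```text
time_s: 19.75
position: [625.5, -273.5, 86.9]
orientation: [[1.0, 0.0, -0.0], [0.0, -1.0, 0.0], [-0.0, -0.0, -1.0]]
contact_force: [0.3, -0.0, 0.3]
width: 51.2
finger_force: 0.0
```

```bash
python3 -c "
from h import *
s=shot('wrist','w8.png');o=manip.get_obs();print(o['time_s'],o['position'],pix(s,[[625.5,-273.5,36]]))
im=cv2.imread('pics/w8.png');h=cv2.HoughCircles(cv2.medianBlur(cv2.cvtColor(im,6),5),cv2.HOUGH_GRADIENT,1,20,param1=80,param2=20,minRadius=8,maxRadius=40);print([(c,world(s,[c[:2]],36)[0].round(1)) for c in h[0][:5]])
cv2.imwrite('pics/w8c.png',im[100:340,120:440])"
```

```text
19.8 [ 625.07922471 -273.22145615   86.20181472] [[278.39772087 243.23482236]]
[(array([249.5, 264.5,  39.4], dtype=float32), array([ 613.2, -257.7,   36. ])), (array([278.5, 240.5,  22.4], dtype=float32), array([ 627.1, -273.6,   36. ])), (array([232.5, 237.5,  36.1], dtype=float32), array([ 628.8, -248.9,   36. ])), (array([319.5, 265.5,  23.9], dtype=float32), array([ 612.6, -296. ,   36. ])), (array([331.5, 196.5,  30.2], dtype=float32), array([ 651.2, -301.2,   36. ]))]
```

View pics/w8c.png

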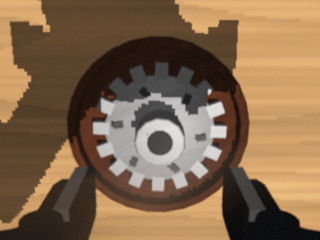

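disc_medium lies flat and centred in its dock. Next is disc_large.

Emit:
step_arm([
  [-0.6, 0.03, -1, 0, 0, 0, 0.2],
  [-0.9, 0.03, 0, 0, 0, 0, 0.2],
  [-0.9, 0.03, 0, 0, 0, 0, 0.2],
  [-0.9, 0.03, 0, 0, 0, 0, 0.2],
  [-0.9, 0.04, 0, 0, 0, 0, 0.2],
  [-0.9, 0.04, 0, 0, 0, 0, 0.2],
  [-0.9, 0.04, 0, 0, 0, 0, 0.2],
  [-0.9, 0.04, 0, 0, 0, 0, 0.2],
  [-0.9, 0.04, 0, 0, 0, 0, 0.2],
  [-0.9, 0, 0.8, 0, 0, 0, 0.2],
  [0, 0, 0.8, 0, 0, 0, 0.2],
  [0, 0, 0, 0, 0, 0, 0.2],
  [0, 0, 0, 0, 0, 0, 0.2],
])

```text
time_s: 21.42
position: [408.6, -281.7, 72.0]
orientation: [[1.0, 0.0, -0.0], [0.0, -1.0, 0.0], [-0.0, -0.0, -1.0]]
contact_force: [0.3, 0.1, -0.1]
width: 51.4
finger_force: 0.0
```

```bash
cat > hub.py <<'E'
import sys
from h import *
n,x,y,z=sys.argv[1],*map(float,sys.argv[2:5])
s=shot('wrist',n);o=manip.get_obs();e=pix(s,[[x,y,z]])[0];print(o['time_s'],o['position'],e)
im=cv2.imread('pics/'+n);h=cv2.HoughCircles(cv2.medianBlur(cv2.cvtColor(im,6),5),cv2.HOUGH_GRADIENT,1,8,param1=80,param2=18,minRadius=8,maxRadius=30)
for c in h[0]:
    if np.hypot(*(c[:2]-e))<25: print(c,world(s,[c[:2]],z)[0].round(1))
E
python3 hub.py w9.png 403.7 -281.5 30
```

```text
21.475 [ 408.93725361 -281.93149566   72.32212606] [277.90667629 257.76100503]
[278.5 256.5  23.5] [ 404.4 -281.8   30. ]
```

Emit:
step_arm([
  [-0.17, 0, 0.8, 0, 0, 0, 0.2],
  [0, 0, 0.8, 0, 0, 0, 0.2],
  [0, 0, 0.57, 0, 0, 0, 0.2],
  [0, 0, 0, 0, 0, 0, 0.2],
  [0, 0, 0, 0, 0, 0, -1],
  [0, 0, 0, 0, 0, 0, -1],
  [0, 0, 0, 0, 0, 0, -1],
  [0, 0, 0, 0, 0, 0, -1],
  [0, 0, 0, 0, 0, 0, -1],
])

```text
time_s: 22.6
position: [404.7, -282.0, 18.7]
orientation: [[1.0, 0.0, 0.002], [0.0, -1.0, -0.001], [0.002, 0.001, -1.0]]
contact_force: [0.3, 0.5, 5.8]
width: 25.3
finger_force: 59.0
```

Emit:
step_arm([
  [0, 0, -0.6, 0, 0, 0, -1],
  [0, 0, -1, 0, 0, 0, -1],
  [0, 0, -1, 0, 0, 0, -1],
  [0, 0, -0.6, 0, 0, 0, -1],
  [0.29, -0.89, 0, 0, 0, 0, -1],
  [0.29, -0.89, 0, 0, 0, 0, -1],
  [0.29, -0.89, 0, 0, 0, 0, -1],
  [0.29, -0.89, 0, 0, 0, 0, -1],
  [0.29, -0.89, 0, 0, 0, 0, -1],
  [0.29, -0.89, 0, 0, 0, 0, -1],
  [0.29, -0.88, 0, 0, 0, 0, -1],
  [0.29, -0.87, 0, 0, 0, 0, -1],
  [0.29, -0.87, 0, 0, 0, 0, -1],
  [0, 0, 0, 0, 0, 0, -1],
  [0, 0, 0, 0, 0, 0, -1],
])

```text
time_s: 24.48
position: [468.9, -82.9, 97.7]
orientation: [[1.0, 0.001, -0.001], [0.001, -1.0, -0.0], [-0.001, 0.0, -1.0]]
contact_force: [0.8, -0.4, -3.3]
width: 25.1
finger_force: 59.4
```

```bash
python3 - <<'E'
from m import *
s=shot('wrist','w10.png');o=manip.get_obs();p=o['position'];print(o['time_s'],p,o['width'])
im=cv2.imread('pics/w10.png')
def circ(x,y,z,r,c):
    a=np.linspace(0,2*np.pi,90); q=pix(s,np.c_[x+r*np.cos(a),y+r*np.sin(a),np.full(90,z)])
    cv2.polylines(im,[np.int32(q.round())],True,c,1)
circ(470,-83,14,70,(0,255,0)); circ(470,-83,14,64,(0,255,0)); circ(p[0],p[1],p[2]-11.5,55,(255,0,255))
cv2.imwrite('pics/w10o.png',im)
E
```

```text
24.525 [468.93981476 -83.12658881  97.70137889] 24.823427451619366
```

View pics/w10o.png

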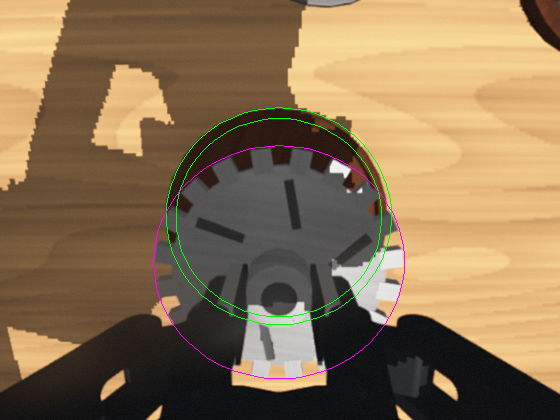

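The overlay matches dock_large (green ring, top at row 107, right edge at column 389) and the disc rim (magenta), level over the dock. Lower it.

Emit:
step_arm([
  [0.04, 0, 0.8, 0, 0, 0, -1],
  [0, 0, 0.8, 0, 0, 0, -1],
  [0, 0, 0.7, 0, 0, 0, -1],
  [0, 0, 0.3, 0, 0, 0, -1],
  [0, 0, 0.2, 0, 0, 0, -1],
  [0, 0, 0.1, 0, 0, 0, -1],
  [0, 0, 0, 0, 0, 0, -1],
  [0, 0, 0, 0, 0, 0, 0.2],
  [0, 0, 0, 0, 0, 0, 0.2],
  [0, 0, 0, 0, 0, 0, 0.2],
  [0, 0, -0.5, 0, 0, 0, 0.2],
  [0, 0, -1, 0, 0, 0, 0.2],
  [0, 0, -1, 0, 0, 0, 0.2],
  [0, 0, -1, 0, 0, 0, 0.2],
  [0, 0, 0, 0, 0, 0, 0.2],
  [0, 0, 0, 0, 0, 0, 0.2],
])

```text
time_s: 26.52
position: [469.9, -82.5, 112.7]
orientation: [[1.0, 0.0, -0.0], [0.0, -1.0, 0.0], [-0.0, -0.0, -1.0]]
contact_force: [-0.2, 0.7, 0.3]
width: 51.0
finger_force: 0.0
```

```bash
python3 hub.py w11.png 470 -83 36
```

```text
26.575 [469.59941863 -82.42907153 112.26121519] [279.12627443 229.22941133]
[274.5 221.5  28.1] [474.9 -80.2  36. ]
[279.5 229.5  10.6] [469.8 -83.2  36. ]
```

Emit:
step_arm([
  [0.38, -0.98, 0, 0, 0, 0, 0.2],
  [0.38, -0.98, 0, 0, 0, 0, 0.2],
  [0.38, -0.98, 0, 0, 0, 0, 0.2],
  [0.38, -0.98, 0, 0, 0, 0, 0.2],
  [0.38, -0.99, 0, 0, 0, 0, 0.2],
  [0.38, -0.99, 0, 0, 0, 0, 0.2],
  [0.38, -0.99, 0, 0, 0, 0, 0.2],
  [0.38, -0.99, 0, 0, 0, 0, 0.2],
  [0.38, -0.99, 0, 0, 0, 0, 0.2],
  [0.38, -0.99, 0, 0, 0, 0, 0.2],
  [0.38, -0.99, 0, 0, 0, 0, 0.2],
  [0.38, -0.99, 0, 0, 0, 0, 0.2],
  [0.38, -0.99, 0, 0, 0, 0, 0.2],
  [0.38, -0.99, 0, 0, 0, 0, 0.2],
  [0, 0, 0.8, 0, 0, 0, 0.2],
  [0, 0, 0.8, 0, 0, 0, 0.2],
  [0, 0, 0, 0, 0, 0, 0.2],
  [0, 0, 0, 0, 0, 0, 0.2],
])

```text
time_s: 28.82
position: [603.5, 263.0, 72.8]
orientation: [[1.0, -0.0, -0.0], [-0.0, -1.0, -0.0], [-0.0, 0.0, -1.0]]
contact_force: [-0.2, -0.3, 0.5]
width: 51.3
finger_force: 0.0
```

```bash
python3 hub.py w12.png 603 263 30
```

```text
28.875 [603.92082221 263.1195525   73.36570754] [278.39158184 249.33456129]
[278.5 248.5  13.2] [603.5 262.9  30. ]
```

Emit:
step_arm([
  [0, 0, 0.8, 0, 0, 0, 0.2],
  [0, 0, 0.8, 0, 0, 0, 0.2],
  [0, 0, 0.6, 0, 0, 0, 0.2],
  [0, 0, 0, 0, 0, 0, 0.2],
  [0, 0, 0, 0, 0, 0, -1],
  [0, 0, 0, 0, 0, 0, -1],
  [0, 0, 0, 0, 0, 0, -1],
  [0, 0, 0, 0, 0, 0, -1],
  [0, 0, 0, 0, 0, 0, -1],
])

```text
time_s: 30.0
position: [604.2, 263.2, 19.1]
orientation: [[1.0, 0.0, 0.002], [0.0, -1.0, 0.001], [0.002, -0.001, -1.0]]
contact_force: [-0.3, -0.1, 5.6]
width: 25.1
finger_force: 59.2
```

Emit:
step_arm([
  [0, 0, -0.6, 0, 0, 0, -1],
  [0, 0, -1, 0, 0, 0, -1],
  [0, 0, -1, 0, 0, 0, -1],
  [0, 0, -0.6, 0, 0, 0, -1],
  [0.35, 0.91, 0, 0, 0, 0, -1],
  [0.35, 0.91, 0, 0, 0, 0, -1],
  [0.35, 0.91, 0, 0, 0, 0, -1],
  [0.35, 0.91, 0, 0, 0, 0, -1],
  [0.35, 0.91, 0, 0, 0, 0, -1],
  [0.35, 0.91, 0, 0, 0, 0, -1],
  [0.35, 0.91, 0, 0, 0, 0, -1],
  [0.35, 0.91, 0, 0, 0, 0, -1],
  [0, 0, 0, 0, 0, 0, -1],
  [0, 0, 0, 0, 0, 0, -1],
])

```text
time_s: 31.75
position: [673.1, 81.0, 97.7]
orientation: [[1.0, -0.0, -0.001], [-0.0, -1.0, 0.001], [-0.001, -0.001, -1.0]]
contact_force: [-0.3, -0.2, -0.6]
width: 24.7
finger_force: 59.1
```

```bash
python3 - <<'E'
from m import *
s=shot('wrist','w13.png');o=manip.get_obs();p=o['position'];print(o['time_s'],p,o['width'])
im=cv2.imread('pics/w13.png')
def circ(x,y,z,r,c):
    a=np.linspace(0,2*np.pi,90); q=pix(s,np.c_[x+r*np.cos(a),y+r*np.sin(a),np.full(90,z)])
    cv2.polylines(im,[np.int32(q.round())],True,c,1)
circ(674.5,81,14,42,(0,255,0)); circ(p[0],p[1],p[2]-12,27,(255,0,255))
cv2.imwrite('pics/w13o.png',cv2.resize(im[120:360,130:430],None,fx=2,fy=2,interpolation=2))
E
```

```text
31.8 [672.9434862   81.4049864   97.71902193] 25.222915888257898
```

View pics/w13o.png

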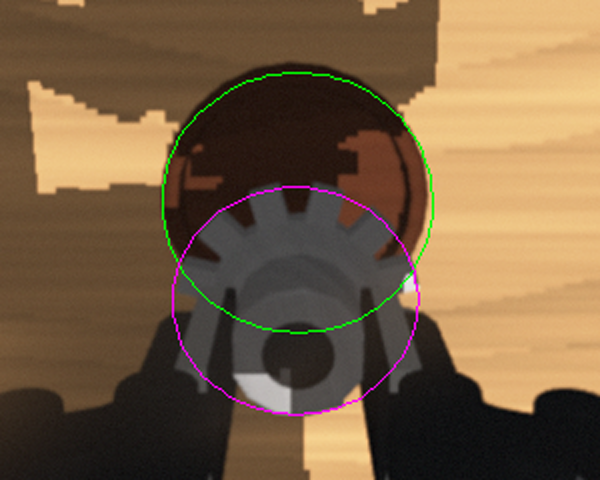

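The dock's top edge sits about 3 mm beyond my ring, so the dock is at about x = 676.5, and y matches. Shift and lower.

Emit:
step_arm([
  [0.14, 0, 0.8, 0, 0, 0, -1],
  [0, 0, 0.8, 0, 0, 0, -1],
  [0, 0, 0.7, 0, 0, 0, -1],
  [0, 0, 0.3, 0, 0, 0, -1],
  [0, 0, 0.2, 0, 0, 0, -1],
  [0, 0, 0.1, 0, 0, 0, -1],
  [0, 0, 0, 0, 0, 0, -1],
  [0, 0, 0, 0, 0, 0, 0.2],
  [0, 0, 0, 0, 0, 0, 0.2],
  [0, 0, 0, 0, 0, 0, 0.2],
  [0, 0, -0.5, 0, 0, 0, 0.2],
  [0, 0, -1, 0, 0, 0, 0.2],
  [0, 0, -1, 0, 0, 0, 0.2],
  [0, 0, -1, 0, 0, 0, 0.2],
  [0, 0, -1, 0, 0, 0, 0.2],
  [0, 0, -1, 0, 0, 0, 0.2],
  [-1, 0, -1, 0, 0, 0, 0.2],
  [-1, 0, -1, 0, 0, 0, 0.2],
  [0, 0, 0, 0, 0, 0, 0.2],
  [0, 0, 0, 0, 0, 0, 0.2],
])

```text
time_s: 34.3
position: [627.3, 80.9, 213.2]
orientation: [[1.0, 0.0, 0.001], [0.0, -1.0, 0.0], [0.001, -0.0, -1.0]]
contact_force: [-0.3, 0.1, -0.1]
width: 51.6
finger_force: 0.0
```

```bash
python3 hub.py w14.png 676.5 81.7 36; python3 -c "
from m import *
s=load('w14.png')
for z,x,y in((14,676.5,81.7),):
    G['dock_small']=(pix(s,[[x,y,14]])[0],)+G['dock_small'][1:];print(fit(s,'dock_small',0))
a=manip.snapshot('top')['color'].astype(int);b=load('top0.png')['color'].astype(int)
for n,(x,y) in dict(brush=(188,254),bowl=(425,217)).items(): print(n,np.abs(a-b)[y-25:y+25,x-28:x+28].mean())
"
```

```text
34.35 [627.16581075  80.84699193 212.43097278] [277.36897314 137.35096093]
[263.5 149.5  27.1] [666.5  93.3  36. ]
[291.5 145.5  29.4] [669.8  69.9  36. ]
[278.5 137.5   8.7] [676.4  80.8  36. ]
(np.float32(62.1038), array([678.5,  80.7,  14. ]))
brush 31.608809523809523
bowl 6.557857142857143
```

The picture budget is used up, so I'll check the brush numerically from the side before handing in.

```bash
python3 -c "
from h import *
b=load('side0.png')['color'];a=manip.snapshot('side')['color']
for n,(x,y) in dict(brush=(325,290),bowl=(320,154)).items():
    r=cv2.matchTemplate(a[y-35:y+35,x-40:x+40],b[y-18:y+18,x-20:x+20],cv2.TM_CCOEFF_NORMED);_,v,_,l=cv2.minMaxLoc(r);print(n,v,l,'expect (20,17)')
"
```

```text
brush 0.46613985300064087 (40, 9) expect (20,17)
bowl 0.9973978996276855 (20, 17) expect (20,17)
```

Emit:
step_arm([
  [0, 1, 0, 0, 0, 0, 0.2],
  [0, 1, 0, 0, 0, 0, 0.2],
  [0, 1, 0, 0, 0, 0, 0.2],
  [0, 1, 0, 0, 0, 0, 0.2],
  [0, 1, 0, 0, 0, 0, 0.2],
  [0, 1, 0, 0, 0, 0, 0.2],
  [0, 1, 0, 0, 0, 0, 0.2],
  [0, 1, 0, 0, 0, 0, 0.2],
  [0, 1, 0, 0, 0, 0, 0.2],
  [0, 1, 0, 0, 0, 0, 0.2],
  [0, 1, 0, 0, 0, 0, 0.2],
  [0, 1, 0, 0, 0, 0, 0.2],
  [0, 1, 0, 0, 0, 0, 0.2],
  [0, 0, 0, 0, 0, 0, 0.2],
])

```text
time_s: 36.2
position: [626.8, -246.7, 212.7]
orientation: [[1.0, -0.003, 0.0], [-0.003, -1.0, -0.001], [0.0, 0.001, -1.0]]
contact_force: [0.3, 0.6, 0.8]
width: 51.0
finger_force: 0.0
```

```bash
python3 -c "
from h import *
for c,x,y in(('side',325,290),('top',188,254)):
    b=load(c+'0.png')['color'];a=manip.snapshot(c)['color']
    r=cv2.matchTemplate(a[y-35:y+35,x-40:x+40],b[y-18:y+18,x-20:x+20],cv2.TM_CCOEFF_NORMED);_,v,_,l=cv2.minMaxLoc(r);print(c,v,l,'expect (20,17)')
"
```

```text
side 0.9978858828544617 (20, 17) expect (20,17)
top 0.9991482496261597 (20, 17) expect (20,17)
```

The brush and the bowl haven't moved; the earlier mismatch went away once the arm moved clear, so it was most likely the arm's shadow.

```bash
python3 -c "
from plant import manip
print(manip.job_done())"
```

```text
the job is handed in; nothing more can be done
None
```

The job is handed in at about 36 s: the pad is on the mat and all three discs are in their own docks, within about 3 mm of centre by the wrist camera (flatness of the large and small discs not viewed), and the brush and bowl haven't moved; no verdict came back.

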